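# Pile the petri dishes

## Robot

A 6-joint arm with a two-finger parallel gripper is mounted at the origin on a cart in front of the work surface, level with it; the furniture and walls round the work are solid. World frame = base frame: x ahead of the robot, y to its left, z up, the work surface at z = 0. Lengths are in m, angles in rad, forces in N, time in s.
With the tool pointing down it reaches from about 0.225 to 0.725 m from the base axis. Payload 3.1 kg.
Tool frame: the origin (TCP) lies between the finger pads; the fingertips stand 14 mm ahead of it and the grasp point (between the pads) lies 5 mm behind it; x points along the fingers, y is the direction in which the jaws open and shut, and the axes are right-handed (so a half turn about x gives the same grasp; the last joint's range is limited). The gripper opens to 85 mm and grips with 20 to 120 N. Pads are 22 mm wide; open, the fingers measure 114 mm over their backs; the gripper's body (76 mm by 85 mm) begins 54 mm behind the grasp point. The pads swing forward as they close: fully open they stand 13 mm farther back than shut.
Start: joints at [-1.413, 0.048, 0.099, 1.622, 0, 1.443], TCP at [0.148, -0.504, 0.245] pointing down, gripper open.
Joint ranges: [-2.91, 2.91], [-0.99, 1.94], [-1.21, 1.42], [-2.12, 2.29], [-1.49, 1.47], [-3.14, 3.14]. Speed limits (rad/s): [2.79, 2.79, 3.14, 3.14, 3.14, 3.14].

## Interface

Orientations are given as [roll, pitch, yaw] about the fixed x, y, z axes, in that order (R = Rz(yaw) Ry(pitch) Rx(roll)).
In Python, from plant import * gives the robot as it stands.
- The arm moves only by the tool apply_moves, never from a script. Its argument "rows" is a list of rows, each a list of 7 numbers: the turn, a rotation vector about the tool's x, y, z in rad, then the shift along the tool's x, y, z in cm, then the finger opening in cm, from 0 to 8.54. In form: [[rx, ry, rz, x, y, z, jaw], ...]. A call has 1 to 8 rows; each row shifts and turns the commanded pose from where the row before left it, along the tool's axes as they then stand; what a row does not reach is not made up. A row lasts 1/12 s, in which the tool goes at most 41.7 mm and 7.16 degrees, less where a joint would pass 70% of its speed; a pose out of reach is approached as far as the arm can. A call is refused whole if a number of a shift passes 4.17 or a number of a turn 0.125, either way. A call with a gripper value outside its range is refused whole. The fingers move at their own pace and stop on an object; "force" is the grip in N (left out, the last holds). Time passes only in rows, so rows that do not move let the fingers close. It gives the time, the measured TCP pose, the force and the opening at its end, in the units of the state.
- state(): the state, without advancing time (a new reading comes with each control period).
- get_image(name): name is "side" or "top"; returns a dict with "color" (384x512x3 uint8, blue, green, red), "fov_y" (degrees; the focal length in pixels is half the picture's height over the tangent of half this angle, whatever the lens; pixels are square), "cx", "cy" (the principal point, pixels), "rvec" (rotation vector, rad) and "tvec" (3), from world to camera coordinates, as OpenCV has them. Camera axes: x right, y down, z forward; pixel columns grow to the right and rows downward; lengths in m; the calibration is good to about 2 mm. A picture is of the moment at which its call begins. There is no depth.
- close_job(): hands the job in, once; it reports no verdict.
The state is a dict: "time": time; "q": joint angles; "qvel": joint speeds; "tau": joint torques, N m; "tcp_pos": TCP position; "eef_rot": TCP orientation; "contact_force": force on the tool from outside, world axes, zero at the start; "torque": the same for the moment, N m; "width": finger opening in m.
Only numpy, scipy, OpenCV 4.12 (cv2) and the standard library are available. Lean on these libraries where they do the work, as an engineer would, in place of code of your own. Each camera call takes 0.05 s, during which the arm holds its last target. There are 200 camera calls.

## Task

Tidy the three glass petri dishes into one neat, straight pile: leave the dish that stands on the square cork mat there, and set the two others from the table on top of it, each squarely over the one below. Keep the dishes level so that nothing spills, and set them down gently rather than letting them drop (the white porcelain bowl is not one of them).

Things in the scene. Friction and masses are not known exactly. Their poses are not given: they have to be found in the camera images.
- dish_a: A glass petri dish with a few blue crystals in it, a flat round disc 60 mm across and 14 mm high with upright sides, about 60 g; grip it by the sides. The mouth counts as closed: another dish set on it rests on the rim, 14 mm up, and nothing sinks in. It stands on the bare table. Origin: centre of the underside; z points up; being round, its yaw does not matter.
- dish_b: A glass petri dish with a few blue crystals in it, a flat round disc 60 mm across and 14 mm high with upright sides, about 60 g; grip it by the sides. The mouth counts as closed: another dish set on it rests on the rim, 14 mm up, and nothing sinks in. It stands on the bare table; the same as dish_a, and either may go on first. Origin: centre of the underside; z points up; being round, its yaw does not matter.
- dish_base: A glass petri dish with a few blue crystals in it, a flat round disc 60 mm across and 14 mm high with upright sides, about 60 g; grip it by the sides. The mouth counts as closed: another dish set on it rests on the rim, 14 mm up, and nothing sinks in. It stands near the middle of the cork mat and is the bottom of the pile (stays where it is). Origin: centre of the underside; z points up; being round, its yaw does not matter.
- cork_mat: A square mat of brown cork, 100 x 100 mm and 4 mm thick, fixed flat on the table. Origin: centre of its underside, at table height; its top is 4 mm higher; x and y run parallel to its edges.
There are look-alikes about, which are no part of the job. What is shaped like the dish_b but green or red is not meant.

How it is judged:
At the end, for the whole second after the job is handed in: dish_a and dish_b lie on dish_base as a pile of three in either order (14 and 28 mm above it, within 4 mm), each centred within 12 mm of it; dish_base lies on the cork mat within 25 mm of its centre; all are level within 0.1 rad and at rest (horizontal distance between each of dish_a, dish_b and dish_base below 0.012 m and ((z of dish_a in the frame of dish_base between 0.01 and 0.018 m and z of dish_b in the frame of dish_base between 0.024 and 0.032 m) or (z of dish_b in the frame of dish_base between 0.01 and 0.018 m and z of dish_a in the frame of dish_base between 0.024 and 0.032 m)) and horizontal distance between dish_base and cork_mat below 0.025 m and z of dish_base in the frame of cork_mat between 0.001 and 0.007 m and angle between each of dish_a, dish_b, dish_base's own z axis and vertical below 0.1 rad and linear speed of each of dish_a, dish_b, dish_base below 0.02 m/s); the robot touches nothing.
It fails at once if a dish is tipped by more than about 30 degrees (its contents would spill) (angle between any of dish_a, dish_b, dish_base's own z axis and vertical above 0.52 rad).
It fails at once if a dish is dropped: it falls free of the fingers at more than 0.8 m/s (a fall of over 3 cm) ((linear speed of dish_a above 0.8 m/s and contact force between the fingers and dish_a below 0.05 N) or (linear speed of dish_b above 0.8 m/s and contact force between the fingers and dish_b below 0.05 N) or (linear speed of dish_base above 0.8 m/s and contact force between the fingers and dish_base below 0.05 N)).
It also fails if it takes over 51 s, if anything falls off the work surface, if the arm or the gripper's body presses on something with over 40 N, if the wrist force passes 120 N, or if a joint passes its speed limit or range.

## Working session

There is one attempt and no reset: what is moved stays moved. The work goes in short steps, Python scripts to look and compute and a tool call to move; the robot and the scene stay as the last step left them, time stands still between calls to the robot, and variables do not carry over. Pictures are saved under pics/ and viewed, about 8 in all and at most 12, crops included, and the job is handed in when it is done.

Besides the shell and the picture viewer there is one more tool, called after "Call:" by a JSON object that holds its "fn" and its "kwargs". apply_moves: Moves the arm, as the interface text tells. Its arguments: {"type":"object","properties":{"rows":{"type":"array","items":{"type":"array","items":{"type":"number"}}},"force":{"type":"number"}},"required":["rows"]}

```bash
ls; mkdir -p pics
python3 - <<'E'
from plant import *
import cv2
print(state())
for n in("top","side"):
    d=get_image(n); cv2.imwrite(f"pics/{n}0.png",d["color"]); print(n,{k:v for k,v in d.items() if k!="color"})
E
```

```text
pics
{'time': 0.0, 'q': array([-1.41280655e+00,  4.87451669e-02,  9.75920950e-02,  1.62200676e+00,
        7.27037443e-07,  1.44300335e+00]), 'qvel': array([-0.00073878, -0.00043325,  0.0016835 ,  0.00126879,  0.00082717,
       -0.00037044]), 'tau': array([-1.06734860e-03, -3.38779163e+01,  3.20016968e+01,  2.01785011e-02,
       -2.16759972e-04, -1.00280504e-07]), 'tcp_pos': array([ 0.14790135, -0.50312983,  0.24411716]), 'eef_rot': array([-1.69889691,  1.56843282,  1.7284785 ]), 'contact_force': array([ 0.34928132, -0.67444825,  0.18742264]), 'torque': array([-0.0524883 ,  0.00635537,  0.00591809]), 'width': 0.08578129581567784}
top {'fov_y': 49.89930993749371, 'cx': 249.3037279025731, 'cy': 189.49241317245236, 'rvec': array([ 2.21558642, -2.18687531,  0.04816787]), 'tvec': array([-0.01846281,  0.50386937,  1.07557119])}
side {'fov_y': 42.02004271191964, 'cx': 254.57541190914617, 'cy': 189.7246519426972, 'rvec': array([ 0.0390686 ,  2.83520855, -1.33430281]), 'tvec': array([0.50489025, 0.01930238, 1.34416997])}
```

View pics/top0.png

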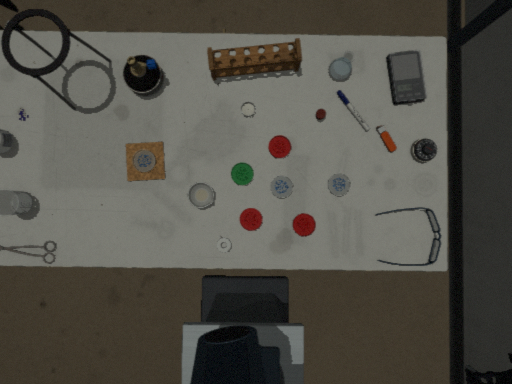

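View pics/side0.png

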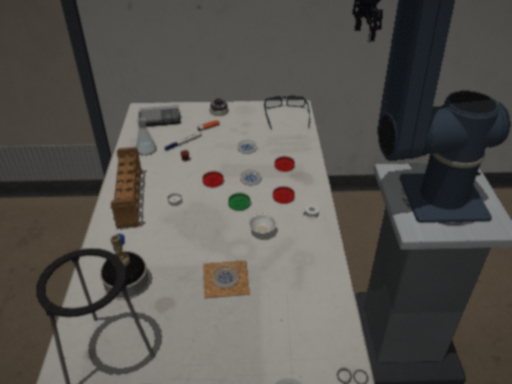

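```bash
cat > h.py <<'E'
from plant import *
import cv2, numpy as np
def cam(d):
    f=192/np.tan(np.radians(d["fov_y"])/2); R=cv2.Rodrigues(d["rvec"])[0]
    return f,R,d["tvec"]
def ray(d,u,v,z):
    f,R,t=cam(d); c=-R.T@t; r=R.T@np.array([(u-d["cx"])/f,(v-d["cy"])/f,1]); return c+r*(z-c[2])/r[2]
def proj(d,p):
    f,R,t=cam(d); q=R@np.asarray(p)+t; return f*q[:2]/q[2]+[d["cx"],d["cy"]]
E
python3 - <<'E'
from h import *
d=get_image("top"); im=d["color"]
sub=cv2.resize(im[125:240,115:375],None,fx=3,fy=3,interpolation=cv2.INTER_CUBIC)
cv2.imwrite("pics/crop1.png",sub)
print("mat corners approx",[ray(d,u,v,.004).round(4) for u,v in((126,143),(165,142),(166,180),(127,181))])
for n,(u,v) in dict(base=(145,160),a=(282,187),b=(339,185)).items():
    r=im[v-24:v+25,u-24:u+25].astype(int); s=r[...,0]-r[...,2]   # blue excess
    m=((s>np.median(s)+8)).astype(np.uint8)
    m=cv2.morphologyEx(m,cv2.MORPH_CLOSE,np.ones((5,5)))
    c=max(cv2.findContours(m,0,2)[0],key=cv2.contourArea); (x,y),rad=cv2.minEnclosingCircle(c)
    z=.010 if n!="base" else .014
    p=(x+u-24,y+v-24); print(n,np.round(p,1),round(rad,1),cv2.contourArea(c),ray(d,*p,z).round(4))
s=get_image("side"); 
for n,(u,v) in dict(base=(225,278),a=(250,178),b=(247,147),bowl=(263,225)).items(): print(n,ray(s,u,v,.018 if n=="base" else .012).round(4))
E
```

```text
mat corners approx [array([0.6237, 0.3175, 0.004 ]), array([0.6278, 0.2139, 0.004 ]), array([0.5266, 0.2091, 0.004 ]), array([0.5226, 0.3122, 0.004 ])]
base [145. 160.] 33.9 2304.0 [0.578  0.2634 0.014 ]
a [280.7 186.4] 7.8 142.0 [ 0.5135 -0.0945  0.01  ]
b [338.5 183.7] 7.5 132.5 [ 0.5225 -0.2468  0.01  ]
base [0.5777 0.2807 0.018 ]
a [ 0.5156 -0.0825  0.012 ]
b [ 0.5218 -0.2337  0.012 ]
bowl [0.4868 0.1074 0.012 ]
```

View pics/crop1.png

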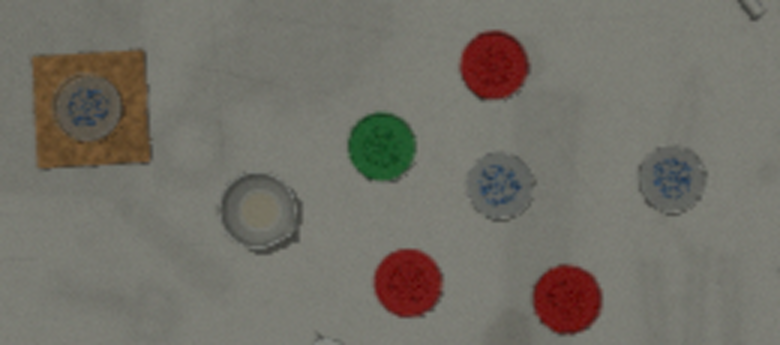

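Run:
```python
from h import *
tcp=state()["tcp_pos"]
for cn,seeds in dict(top=((145,160),(282,187),(339,185)),side=((225,278),(250,178),(247,147))).items():
    d=get_image(cn); im=d["color"]; print(cn,"tcp px",proj(d,tcp).round(1),"tip",proj(d,tcp-[0,0,.014]).round(1),"base",proj(d,[0,0,0]).round(1),"cam",(-cam(d)[1].T@d["tvec"]).round(3))
    hsv=cv2.cvtColor(im,cv2.COLOR_BGR2HSV)
    m=cv2.inRange(hsv,(8,80,60),(22,255,255))
    u,v=seeds[0]; k=np.zeros_like(m); k[v-30:v+31,u-30:u+31]=1
    c=cv2.convexHull(cv2.findNonZero(m*k)); q=cv2.approxPolyDP(c,6,True)[:,0]
    P=np.array([ray(d,*p,.004) for p in q]); print("mat",q.tolist(),P.round(4).tolist(),P.mean(0).round(4))
    for i,(u,v) in enumerate(seeds):
        bl=cv2.inRange(hsv,(98,55,40),(125,255,255)); k=np.zeros_like(m); k[v-16:v+17,u-16:u+17]=1
        pts=cv2.findNonZero(bl*k); (x,y),r=cv2.minEnclosingCircle(pts); z=.003+.004*(i==0)
        print(i,len(pts),(round(x,1),round(y,1)),pts.mean((0,1)).round(1),round(r,1),"z low",ray(d,x,y,z).round(4),"z top",ray(d,x,y,z+.011).round(4))
    cv2.imwrite(f"pics/{cn}1.png",im)
im=cv2.imread("pics/side1.png"); cv2.imwrite("pics/crop2.png",cv2.resize(im[130:300,180:330],None,fx=3.5,fy=3.5,interpolation=cv2.INTER_CUBIC))
```

```text
top tcp px [489.2 363. ] tip [485.2 360.4] base [242.2 382.8] cam [ 0.459 -0.01   1.096]
mat [[164, 178], [128, 180], [126, 144], [162, 142]] [[0.5319, 0.2145, 0.004], [0.5253, 0.3097, 0.004], [0.6211, 0.3174, 0.004], [0.6277, 0.2219, 0.004]] [0.5765 0.2659 0.004 ]
0 26 (143.5, 160.5) [144.1 161.3] 6.5 z low [0.5773 0.2691 0.007 ] z top [0.5761 0.2663 0.018 ]
1 60 (281.2, 186.3) [281.2 186.3] 6.8 z low [ 0.5139 -0.0965  0.003 ] z top [ 0.5134 -0.0956  0.014 ]
2 57 (338.4, 183.6) [338.7 183.6] 6.5 z low [ 0.523  -0.2481  0.003 ] z top [ 0.5224 -0.2457  0.014 ]
side tcp px [363.6  35. ] tip [363.   39.3] base [442.4 196.9] cam [0.528 1.01  0.873]
mat [[248, 293], [205, 297], [204, 264], [245, 261]] [[0.5275, 0.3126, 0.004], [0.6208, 0.3208, 0.004], [0.628, 0.2254, 0.004], [0.533, 0.2189, 0.004]] [0.5773 0.2694 0.004 ]
0 15 (225.0, 278.0) [227.3 277.4] 6.3 z low [0.5784 0.2713 0.007 ] z top [0.5777 0.2807 0.018 ]
1 38 (250.0, 177.5) [249.8 177.9] 5.0 z low [ 0.5154 -0.0962  0.003 ] z top [ 0.5156 -0.0822  0.014 ]
2 35 (246.5, 147.0) [246.1 147.1] 4.6 z low [ 0.5233 -0.2468  0.003 ] z top [ 0.5233 -0.2309  0.014 ]
```

View pics/crop2.png

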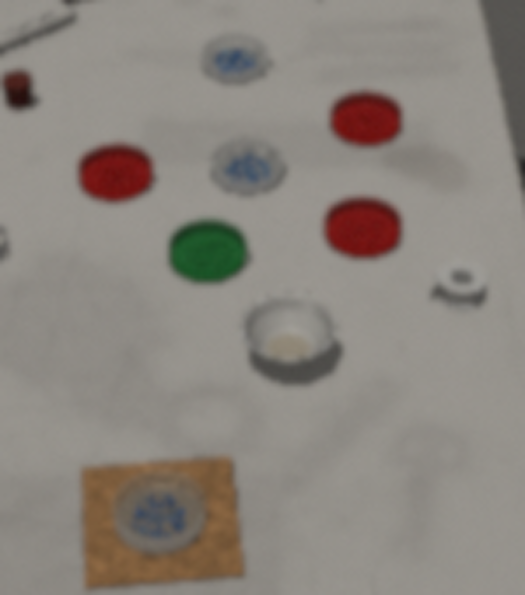

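```bash
cat >> h.py <<'E'
from scipy.spatial.transform import Rotation as Ro
T=dict(a=(.514,-.097),b=(.5215,-.248),base=(.577,.267))
def go(p,yaw=None):
    s=state(); R=Ro.from_euler("xyz",s["eef_rot"]).as_matrix()
    print("t",round(s["time"],2),"tcp",s["tcp_pos"].round(4),"w",round(s["width"],4),"F",s["contact_force"].round(1)); print("R",R.round(3).tolist())
    print("shift cm (tool)",(100*R.T@(np.asarray(p)-s["tcp_pos"])).round(2))
    # rotvec to straight-down with same jaw heading
    y=R[:,1]*[1,1,0]; y/=np.linalg.norm(y); x=np.array([0,0,-1.]); G=np.c_[x,y,np.cross(x,y)]
    print("level rv",Ro.from_matrix(R.T@G).as_rotvec().round(4),"q",s["q"].round(3))
E
python3 -c "
from h import *
go((*T['b'],.12))"
```

```text
t 0.3 tcp [ 0.148  -0.5035  0.2449] w 0.0854 F [-0.1 -0.4 -0.4]
R [[-0.0, 0.282, -0.959], [0.001, -0.959, -0.282], [-1.0, -0.001, -0.0]]
shift cm (tool) [ 12.51 -13.97 -43.04]
level rv [-0.     -0.0001  0.0009] q [-1.413  0.048  0.099  1.622  0.     1.443]
```

Call:
{"fn": "apply_moves", "kwargs": {"rows": [[0, 0, 0, 1.0, -1.15, -3.6, 8.5], [0, 0, 0, 1.0, -1.15, -3.6, 8.5], [0, 0, 0, 1.0, -1.15, -3.6, 8.5], [0, 0, 0, 1.0, -1.15, -3.6, 8.5], [0, 0, 0, 1.0, -1.15, -3.6, 8.5], [0, 0, 0, 1.0, -1.15, -3.6, 8.5], [0, 0, 0, 1.0, -1.15, -3.6, 8.5], [0, 0, 0, 1.0, -1.15, -3.6, 8.5]], "force": 30}}

```text
time: 0.97
tcp_pos: [0.3997, -0.333, 0.165]
eef_rot: [1.939, 1.57, -0.917]
contact_force: [0.6, -0.3, 0.4]
width: 0.0848
```

Call:
{"fn": "apply_moves", "kwargs": {"rows": [[0, 0, 0, 1.0, -1.15, -3.6, 8.5], [0, 0, 0, 1.0, -1.15, -3.6, 8.5], [0, 0, 0, 1.0, -1.15, -3.6, 8.5], [0, 0, 0, 1.0, -1.15, -3.6, 8.5], [0, 0, 0, 0, 0, 0, 8.5], [0, 0, 0, 0, 0, 0, 8.5]]}}

```text
time: 1.47
tcp_pos: [0.5241, -0.2476, 0.1238]
eef_rot: [-0.737, 1.568, 2.694]
contact_force: [-1.2, -0.6, -0.1]
width: 0.0852
```

```bash
python3 -c "
from h import *
go((*T['b'],.05))"
```

```text
t 1.47 tcp [ 0.5241 -0.2476  0.1238] w 0.0852 F [-1.2 -0.6 -0.1]
R [[-0.003, 0.286, -0.958], [0.001, -0.958, -0.286], [-1.0, -0.002, 0.002]]
shift cm (tool) [ 7.38 -0.02  0.24]
level rv [0.     0.0021 0.0019] q [-0.557  0.199  0.023  1.398 -0.     2.295]
```

Call:
{"fn": "apply_moves", "kwargs": {"rows": [[0, 0, 0, 2.0, 0, 0.2, 8.5], [0, 0, 0, 2.0, 0, 0, 8.5], [0, 0, 0, 1.8, 0, 0, 8.5], [0, 0, 0, 1.5, 0, 0, 8.5], [0, 0, 0, 1.0, 0, 0, 8.5], [0, 0, 0, 0, 0, 0, 8.5], [0, 0, 0, 0, 0, 0, 8.5]]}}

```text
time: 2.05
tcp_pos: [0.5208, -0.2506, 0.0424]
eef_rot: [-0.566, 1.57, 2.86]
contact_force: [-0.3, -0.0, 1.2]
width: 0.0849
```

```bash
python3 -c "
from h import *
go((*T['b'],.012))
a=get_image('top');b=get_image('side')
print(proj(a,state()['tcp_pos']),proj(b,state()['tcp_pos']))
f=lambda d,u,v:cv2.resize(d['color'][v-45:v+45,u-45:u+45],(400,400),interpolation=cv2.INTER_CUBIC)
cv2.imwrite('pics/c3.png',np.hstack([f(a,339,185),f(b,247,140)]))"
```

```text
t 2.05 tcp [ 0.5208 -0.2506  0.0424] w 0.0849 F [-0.3 -0.   1.2]
R [[-0.001, 0.281, -0.96], [0.0, -0.96, -0.281], [-1.0, -0.0, 0.001]]
shift cm (tool) [ 3.04 -0.23 -0.14]
level rv [0.     0.0006 0.0004] q [-0.564  0.237 -0.098  1.237 -0.     2.293]
[343.06273496 183.05878488] [246.63212814 134.93575948]
```

View pics/c3.png

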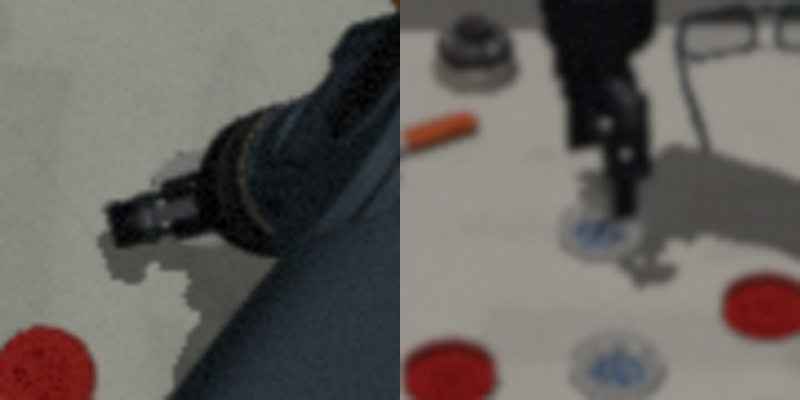

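```bash
python3 -c "
from h import *
b=get_image('side')
for z in (.02,.028,.035,.042):print(z,[proj(b,[.521-.281*s,-.2495+.96*s,z]).round(1) for s in (.043,.056)])"
```

```text
0.02 [array([251.4, 149.6]), array([252.8, 152. ])]
0.028 [array([251.4, 147.4]), array([252.7, 149.8])]
0.035 [array([251.4, 145.4]), array([252.7, 147.8])]
0.042 [array([251.4, 143.5]), array([252.7, 145.9])]
```

Call:
{"fn": "apply_moves", "kwargs": {"rows": [[0, 0, 0, 1.0, -0.1, -0.1, 8.5], [0, 0, 0, 1.0, 0, 0, 8.5], [0, 0, 0, 0.7, 0, 0, 8.5], [0, 0, 0, 0.4, 0, 0, 8.5], [0, 0, 0, 0, 0, 0, 8.5], [0, 0, 0, 0, 0, 0, 8.5]]}}

```text
time: 2.7
tcp_pos: [0.5218, -0.2484, 0.0104]
eef_rot: [-0.848, 1.569, 2.58]
contact_force: [0.6, 0.1, 0.4]
width: 0.0847
```

Call:
{"fn": "apply_moves", "kwargs": {"rows": [[0, 0, 0, 0, 0, 0, 7.5], [0, 0, 0, 0, 0, 0, 7.0], [0, 0, 0, 0, 0, 0, 6.6], [0, 0, 0, 0, 0, 0, 6.2], [0, 0, 0, 0, 0, 0, 5.6], [0, 0, 0, 0, 0, 0, 5.6], [0, 0, 0, 0, 0, 0, 5.6], [0, 0, 0, 0, 0, 0, 5.6]], "force": 30}}

```text
time: 3.37
tcp_pos: [0.5229, -0.2492, 0.0122]
eef_rot: [2.278, 1.569, -0.577]
contact_force: [-1.0, -0.4, 4.0]
width: 0.0582
```

```bash
python3 -c "
from h import *
go((*T['b'],.012))
b=get_image('side')
f=lambda d,u,v:cv2.resize(d['color'][v-45:v+45,u-45:u+45],(500,500),interpolation=cv2.INTER_CUBIC)
cv2.imwrite('pics/c4.png',f(b,247,140))"
```

```text
t 3.37 tcp [ 0.5229 -0.2492  0.0122] w 0.0582 F [-1.  -0.4  4. ]
R [[0.001, 0.282, -0.959], [-0.001, -0.959, -0.282], [-1.0, 0.001, -0.001]]
shift cm (tool) [ 0.02 -0.16  0.1 ]
level rv [ 0.     -0.001  -0.0012] q [-0.561  0.262 -0.131  1.176 -0.     2.295]
```

View pics/c4.png

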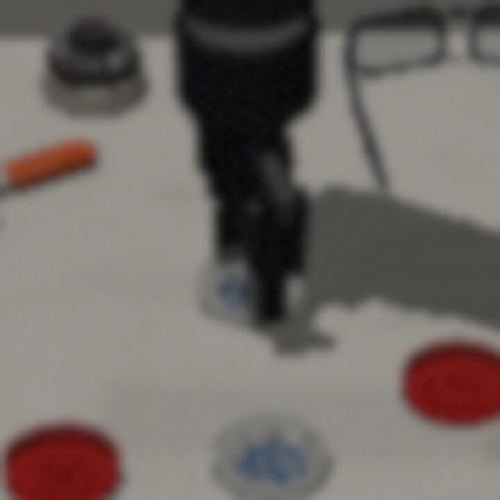

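Call:
{"fn": "apply_moves", "kwargs": {"rows": [[0, 0, 0, -0.2, 0, 0, 5.5], [0, 0, 0, -0.5, 0, 0, 5.5], [0, 0, 0, -1.0, 0, 0, 5.5], [0, 0, 0, -1.3, 0, 0, 5.5], [0, 0, 0, 0, 0, 0, 5.5], [0, 0, 0, 0, 0, 0, 5.5]], "force": 35}}

```text
time: 3.92
tcp_pos: [0.5232, -0.2493, 0.0425]
eef_rot: [2.301, 1.568, -0.555]
contact_force: [-0.2, 0.3, -1.4]
width: 0.0578
```

```bash
python3 -c "
from h import *
go((*T['base'],.10))
b=get_image('side')
f=lambda d,u,v:cv2.resize(d['color'][v-30:v+30,u-30:u+30],(500,500),interpolation=cv2.INTER_CUBIC)
cv2.imwrite('pics/c5.png',f(b,247,140))"
```

```text
t 3.92 tcp [ 0.5232 -0.2493  0.0425] w 0.0578 F [-0.2  0.3 -1.4]
R [[0.002, 0.282, -0.959], [-0.001, -0.959, -0.282], [-1.0, 0.002, -0.002]]
shift cm (tool) [ -5.8  -48.01 -19.73]
level rv [ 0.     -0.0016 -0.0018] q [-0.56   0.237 -0.097  1.234  0.     2.295]
```

View pics/c5.png

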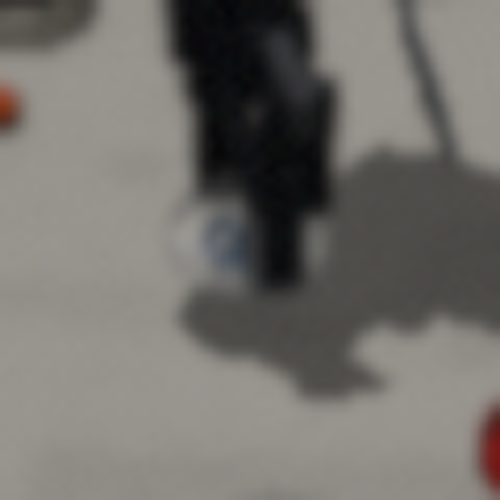

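Call:
{"fn": "apply_moves", "kwargs": {"rows": [[0, 0, 0, -1.5, 0, 0, 5.5], [0, 0, 0, -2.0, -0.5, -0.2, 5.5], [0, 0, 0, -1.5, -1.5, -0.6, 5.5], [0, 0, 0, -0.8, -2.5, -1.0, 5.5], [0, 0, 0, 0, -3.0, -1.2, 5.5], [0, 0, 0, 0, -3.0, -1.2, 5.5], [0, 0, 0, 0, -3.0, -1.2, 5.5], [0, 0, 0, 0, -3.0, -1.2, 5.5]]}}

```text
time: 4.63
tcp_pos: [0.5384, -0.0704, 0.0984]
eef_rot: [-0.609, 1.569, 2.818]
contact_force: [1.2, 0.1, -0.7]
width: 0.0577
```

Call:
{"fn": "apply_moves", "kwargs": {"rows": [[0, 0, 0, 0, -3.0, -1.2, 5.5], [0, 0, 0, 0, -3.0, -1.2, 5.5], [0, 0, 0, 0, -3.0, -1.2, 5.5], [0, 0, 0, 0, -3.0, -1.2, 5.5], [0, 0, 0, 0, -3.0, -1.2, 5.5], [0, 0, 0, 0, -3.0, -1.2, 5.5], [0, 0, 0, 0, -3.0, -1.2, 5.5], [0, 0, 0, 0, -2.5, -1.0, 5.5]]}}

```text
time: 5.3
tcp_pos: [0.5622, 0.1822, 0.0981]
eef_rot: [-0.386, 1.569, 3.043]
contact_force: [0.2, 1.0, -0.6]
width: 0.058
```

Call:
{"fn": "apply_moves", "kwargs": {"rows": [[0, 0, 0, 0, -2.0, -1.0, 5.5], [0, 0, 0, 0, -1.5, -0.8, 5.5], [0, 0, 0, 0, -1.0, -0.6, 5.5], [0, 0, 0, 0, 0, 0, 5.5], [0, 0, 0, 0, 0, 0, 5.5], [0, 0, 0, 0, 0, 0, 5.5]]}}

```text
time: 5.8
tcp_pos: [0.5731, 0.2289, 0.0988]
eef_rot: [0.452, 1.569, -2.405]
contact_force: [0.2, 0.1, -1.3]
width: 0.058
```

```bash
python3 -c "
from h import *
go((.579,.2675,.06))"
```

```text
t 5.8 tcp [0.5731 0.2289 0.0988] w 0.058 F [ 0.2  0.1 -1.3]
R [[-0.001, 0.281, -0.96], [-0.001, -0.96, -0.281], [-1.0, 0.001, 0.001]]
shift cm (tool) [ 3.88 -3.54 -1.66]
level rv [-0.      0.0014 -0.0007] q [ 2.720e-01  3.040e-01  9.800e-02  1.366e+00 -1.000e-03  3.128e+00]
```

Call:
{"fn": "apply_moves", "kwargs": {"rows": [[-0.1, 0, 0, 0, 0, 0, 5.5], [-0.12, 0, 0, 0, 0, 0, 5.5], [-0.12, 0, 0, 0, 0, 0, 5.5], [-0.12, 0, 0, 0, 0, 0, 5.5], [-0.12, 0, 0, 0, 0, 0, 5.5], [-0.12, 0, 0, 0, 0, 0, 5.5], [-0.1, 0, 0, 0, 0, 0, 5.5], [0, 0, 0, 0, 0, 0, 5.5]]}}

```text
time: 6.47
tcp_pos: [0.5734, 0.2284, 0.0993]
eef_rot: [-0.079, 1.57, -2.135]
contact_force: [-0.4, -0.2, -1.3]
width: 0.0577
```

```bash
python3 -c "
from h import *
R=Ro.from_euler('xyz',state()['eef_rot']).as_matrix()
go(np.array((*T['base'],.06))-.002*R[:,2])"
```

```text
t 6.47 tcp [0.5734 0.2284 0.0993] w 0.0577 F [-0.4 -0.2 -1.3]
R [[-0.0, 0.884, -0.467], [-0.0, -0.467, -0.884], [-1.0, -0.0, 0.001]]
shift cm (tool) [ 3.93 -1.48 -3.78]
level rv [0.     0.0006 0.    ] q [ 0.271  0.303  0.098  1.366 -0.     2.327]
```

Call:
{"fn": "apply_moves", "kwargs": {"rows": [[0, 0, 0, 0.5, -0.4, -1.0, 5.5], [0, 0, 0, 1.0, -0.5, -1.2, 5.5], [0, 0, 0, 1.0, -0.4, -1.0, 5.5], [0, 0, 0, 0.8, -0.2, -0.6, 5.5], [0, 0, 0, 0.6, 0, 0, 5.5], [0, 0, 0, 0, 0, 0, 5.5], [0, 0, 0, 0, 0, 0, 5.5]]}}

```text
time: 7.05
tcp_pos: [0.5769, 0.2705, 0.0589]
eef_rot: [-0.614, 1.568, -2.67]
contact_force: [-0.6, 0.1, 0.3]
width: 0.0579
```

```bash
python3 -c "
from h import *
R=Ro.from_euler('xyz',state()['eef_rot']).as_matrix()
go(np.array((*T['base'],.03))-.002*R[:,2])
b=get_image('side');a=get_image('top')
p=state()['tcp_pos']+.002*R[:,2]; z=p[2]-.0115
for d in(a,b): print(proj(d,[p[0],p[1],z]),proj(d,[p[0],p[1],z+.014]),'base top',proj(d,[*T['base'],.018]))
f=lambda d,u,v:cv2.resize(d['color'][v-30:v+30,u-30:u+30],(400,400),interpolation=cv2.INTER_CUBIC)
cv2.imwrite('pics/c6.png',np.hstack([f(a,145,160),f(b,225,265)]))"
```

```text
t 7.05 tcp [0.5769 0.2705 0.0589] w 0.0579 F [-0.6  0.1  0.3]
R [[-0.002, 0.885, -0.466], [-0.001, -0.466, -0.885], [-1.0, -0.002, 0.002]]
shift cm (tool) [2.89 0.17 0.1 ]
level rv [0.     0.0022 0.0015] q [ 0.333  0.377  0.109  1.306 -0.     2.389]
[139.48266918 158.74255477] [138.01278392 158.09467299] base top [143.23345804 160.17085526]
[224.81061404 264.43821474] [224.54363642 260.08957664] base top [225.45245194 273.26533375]
```

View pics/c6.png

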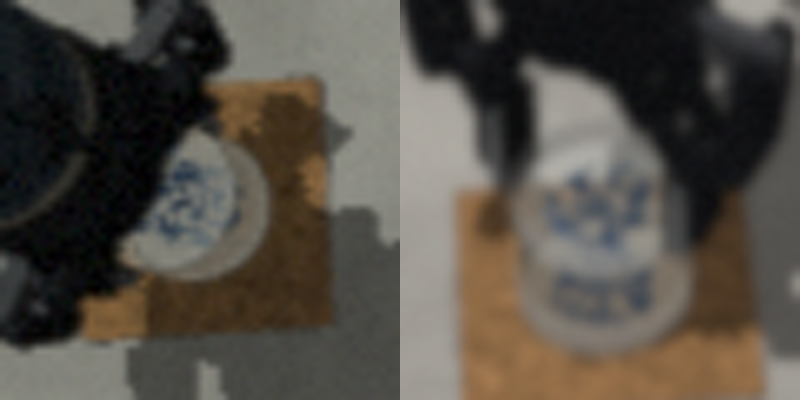

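Call:
{"fn": "apply_moves", "kwargs": {"rows": [[0, 0, 0, 0.5, 0, 0.25, 5.5], [0, 0, 0, 0.7, 0, 0, 5.5], [0, 0, 0, 0.6, 0, 0, 5.5], [0, 0, 0, 0.4, 0, 0, 5.5], [0, 0, 0, 0.2, 0, 0, 5.5], [0, 0, 0, 0.1, 0, 0, 5.5], [0, 0, 0, 0, 0, 0, 5.5], [0, 0, 0, 0, 0, 0, 5.5]]}}

```text
time: 7.82
tcp_pos: [0.5768, 0.2684, 0.0354]
eef_rot: [2.308, 1.571, 0.252]
contact_force: [-0.2, -0.7, -1.0]
width: 0.0581
```

```bash
python3 -c "
from h import *
go((.577,.267,.03))"
```

```text
t 7.82 tcp [0.5768 0.2684 0.0354] w 0.0581 F [-0.2 -0.7 -1. ]
R [[0.0, 0.885, -0.466], [0.0, -0.466, -0.885], [-1.0, 0.0, -0.0]]
shift cm (tool) [0.54 0.09 0.12]
level rv [ 0.     -0.0001 -0.0001] q [ 0.33   0.386  0.073  1.258 -0.     2.386]
```

Call:
{"fn": "apply_moves", "kwargs": {"rows": [[0, 0, 0, 0.15, 0, 0, 5.5], [0, 0, 0, 0.12, 0, 0, 5.5], [0, 0, 0, 0.1, 0, 0, 5.5], [0, 0, 0, 0.05, 0, 0, 5.5], [0, 0, 0, 0, 0, 0, 5.5], [0, 0, 0, 0, 0, 0, 5.5]]}}

```text
time: 8.32
tcp_pos: [0.5766, 0.2684, 0.0311]
eef_rot: [-0.699, 1.571, -2.755]
contact_force: [0.3, 0.9, -0.8]
width: 0.0579
```

Call:
{"fn": "apply_moves", "kwargs": {"rows": [[0, 0, 0, 0.08, 0, 0, 5.5], [0, 0, 0, 0.07, 0, 0, 5.5], [0, 0, 0, 0, 0, 0, 5.5], [0, 0, 0, 0, 0, 0, 5.5]]}}

```text
time: 8.65
tcp_pos: [0.5769, 0.2685, 0.0303]
eef_rot: [2.362, 1.57, 0.306]
contact_force: [-1.8, -0.2, 2.9]
width: 0.0581
```

Call:
{"fn": "apply_moves", "kwargs": {"rows": [[0, 0, 0, 0, 0, 0, 6.0], [0, 0, 0, 0, 0, 0, 6.2], [0, 0, 0, 0, 0, 0, 6.6], [0, 0, 0, 0, 0, 0, 7.2], [0, 0, 0, 0, 0, 0, 8.0], [0, 0, 0, 0, 0, 0, 8.5], [0, 0, 0, 0, 0, 0, 8.5], [0, 0, 0, 0, 0, 0, 8.5]]}}

```text
time: 9.32
tcp_pos: [0.5767, 0.2684, 0.0296]
eef_rot: [2.113, 1.571, 0.057]
contact_force: [0.2, 0.1, -0.3]
width: 0.085
```

Call:
{"fn": "apply_moves", "kwargs": {"rows": [[0, 0, 0, -1.0, 0, 0, 8.5], [0, 0, 0, -2.0, 0, 0, 8.5], [0, 0, 0, -3.0, 0, 0, 8.5], [0, 0, 0, -3.0, 0, 0, 8.5], [0, 0, 0, 0, 0.2, 2.0, 8.5], [0, 0, 0, 0, 0.5, 3.0, 8.5], [0, 0, 0, 0, 0.5, 3.5, 8.5], [0, 0, 0, 0, 0.5, 3.5, 8.5]]}}

```text
time: 9.98
tcp_pos: [0.5358, 0.1537, 0.121]
eef_rot: [2.136, 1.569, 0.082]
contact_force: [0.5, -1.5, -0.3]
width: 0.0849
```

```bash
python3 -c "
from h import *
go((*T['a'],.12))"
```

```text
t 9.98 tcp [0.5358 0.1537 0.121 ] w 0.0849 F [ 0.5 -1.5 -0.3]
R [[0.002, 0.885, -0.465], [0.0, -0.465, -0.885], [-1.0, 0.002, -0.001]]
shift cm (tool) [ 0.09  9.73 23.21]
level rv [ 0.     -0.0011 -0.0018] q [ 0.159  0.138 -0.052  1.379 -0.     2.213]
```

Call:
{"fn": "apply_moves", "kwargs": {"rows": [[0, 0, 0, 0, 1.3, 3.0, 8.5], [0, 0, 0, 0, 1.3, 3.0, 8.5], [0, 0, 0, 0, 1.3, 3.0, 8.5], [0, 0, 0, 0, 1.3, 3.0, 8.5], [0, 0, 0, 0, 1.3, 3.0, 8.5], [0, 0, 0, 0, 1.3, 2.5, 8.5], [0, 0, 0, 0, 0.8, 1.5, 8.5], [0, 0, 0, 0, 0, 0, 8.5]]}}

```text
time: 10.65
tcp_pos: [0.5236, -0.0574, 0.1208]
eef_rot: [1.185, 1.568, -0.875]
contact_force: [0.7, 1.8, 0.5]
width: 0.0851
```

```bash
python3 -c "
from h import *
go((*T['a'],.042))
b=get_image('side');a=get_image('top')
f=lambda d,u,v:cv2.resize(d['color'][v-30:v+30,u-30:u+30],(400,400),interpolation=cv2.INTER_CUBIC)
cv2.imwrite('pics/c7.png',np.hstack([f(a,145,160),f(b,225,270)]))"
```

```text
t 10.65 tcp [ 0.5236 -0.0574  0.1208] w 0.0851 F [0.7 1.8 0.5]
R [[0.002, 0.882, -0.47], [-0.002, -0.47, -0.882], [-1.0, 0.002, 0.001]]
shift cm (tool) [7.88 0.99 3.94]
level rv [-0.      0.001  -0.0024] q [-0.236  0.059 -0.137  1.373 -0.002  1.825]
```

View pics/c7.png

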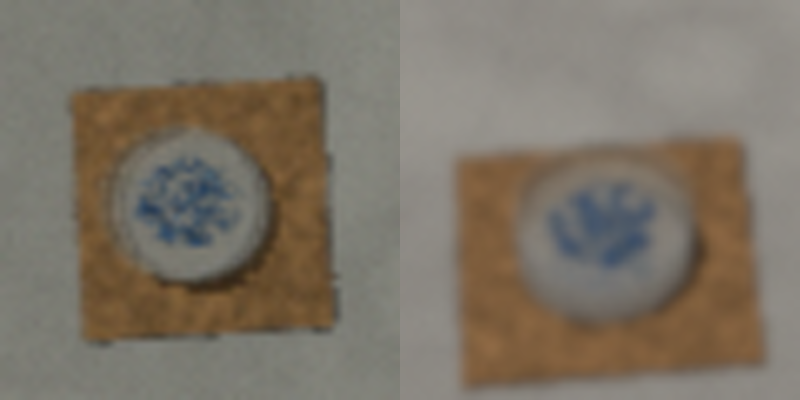

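Call:
{"fn": "apply_moves", "kwargs": {"rows": [[0, 0, 0, 0, 0.5, 2.0, 8.5], [0, 0, 0, 0.5, 0.4, 1.5, 8.5], [0, 0, 0, 2.0, 0, 0.3, 8.5], [0, 0, 0, 2.5, 0, 0, 8.5], [0, 0, 0, 2.0, 0, 0, 8.5], [0, 0, 0, 0.9, 0, 0, 8.5], [0, 0, 0, 0, 0, 0, 8.5], [0, 0, 0, 0, 0, 0, 8.5]]}}

```text
time: 11.42
tcp_pos: [0.5135, -0.0907, 0.0408]
eef_rot: [-1.679, 1.57, 2.55]
contact_force: [1.1, 0.6, 1.2]
width: 0.085
```

```bash
python3 -c "
from h import *
go((*T['a'],.011))
b=get_image('side');a=get_image('top')
print('pile top',ray(a,143.3,160.2,.032),ray(b,226.1,270,.032), 'a px',proj(b,(*T['a'],.014)), proj(b,state()['tcp_pos']))
f=lambda d,u,v:cv2.resize(d['color'][v-30:v+30,u-30:u+30],(400,400),interpolation=cv2.INTER_CUBIC)
cv2.imwrite('pics/c8.png',np.hstack([f(a,282,187),f(b,250,172)]))"
```

```text
t 11.42 tcp [ 0.5135 -0.0907  0.0408] w 0.085 F [1.1 0.6 1.2]
R [[-0.001, 0.885, -0.465], [0.0, -0.465, -0.885], [-1.0, -0.001, -0.0]]
shift cm (tool) [2.97 0.34 0.53]
level rv [-0.     -0.0001  0.0008] q [-0.304  0.096 -0.261  1.215  0.     1.751]
pile top [0.57538973 0.26322738 0.032     ] [0.57494765 0.26976717 0.032     ] a px [250.47293846 174.23359246] [250.09302938 167.33612714]
```

View pics/c8.png

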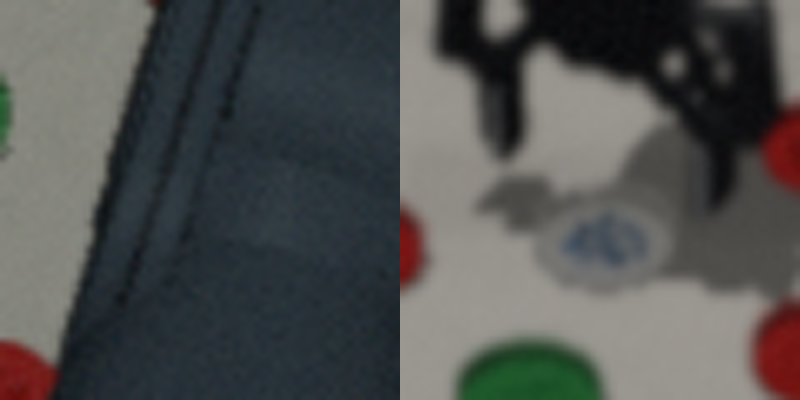

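Call:
{"fn": "apply_moves", "kwargs": {"rows": [[0, 0, 0, 0.6, 0.3, 0.5, 8.5], [0, 0, 0, 1.0, 0, 0, 8.5], [0, 0, 0, 0.9, 0, 0, 8.5], [0, 0, 0, 0.45, 0, 0, 8.5], [0, 0, 0, 0, 0, 0, 8.5], [0, 0, 0, 0, 0, 0, 8.5]]}}

```text
time: 12.02
tcp_pos: [0.513, -0.0973, 0.0101]
eef_rot: [-1.437, 1.569, 2.79]
contact_force: [0.6, 0.4, 0.3]
width: 0.085
```

Call:
{"fn": "apply_moves", "kwargs": {"rows": [[0, 0, 0, 0, 0, 0, 7.5], [0, 0, 0, 0, 0, 0, 7.0], [0, 0, 0, 0, 0, 0, 6.6], [0, 0, 0, 0, 0, 0, 6.2], [0, 0, 0, 0, 0, 0, 5.6], [0, 0, 0, 0, 0, 0, 5.6], [0, 0, 0, 0, 0, 0, 5.6], [0, 0, 0, 0, 0, 0, 5.5]]}}

```text
time: 12.68
tcp_pos: [0.5145, -0.0977, 0.012]
eef_rot: [1.784, 1.569, -0.271]
contact_force: [-1.0, 0.1, 4.8]
width: 0.0575
```

Call:
{"fn": "apply_moves", "kwargs": {"rows": [[0, 0, 0, -0.2, 0, 0, 5.5], [0, 0, 0, -0.5, 0, 0, 5.5], [0, 0, 0, -1.0, 0, 0, 5.5], [0, 0, 0, -1.3, 0, 0, 5.5], [0, 0, 0, 0, 0, 0, 5.5], [0, 0, 0, 0, 0, 0, 5.5]]}}

```text
time: 13.18
tcp_pos: [0.5149, -0.0978, 0.0423]
eef_rot: [1.729, 1.568, -0.327]
contact_force: [0.8, -0.4, -0.2]
width: 0.0579
```

```bash
python3 -c "
from h import *
go((.577,.267,.11))
b=get_image('side')
print(proj(b,state()['tcp_pos']))
f=lambda d,u,v:cv2.resize(d['color'][v-30:v+30,u-30:u+30],(500,500),interpolation=cv2.INTER_CUBIC)
cv2.imwrite('pics/c9.png',f(b,250,172))"
```

```text
t 13.18 tcp [ 0.5149 -0.0978  0.0423] w 0.0579 F [ 0.8 -0.4 -0.2]
R [[0.002, 0.885, -0.466], [-0.001, -0.466, -0.885], [-1.0, 0.002, -0.0]]
shift cm (tool) [ -6.79 -11.49 -35.18]
level rv [ 0.     -0.0004 -0.0025] q [-0.316  0.098 -0.255  1.215 -0.     1.74 ]
[250.34173497 166.27457111]
```

View pics/c9.png

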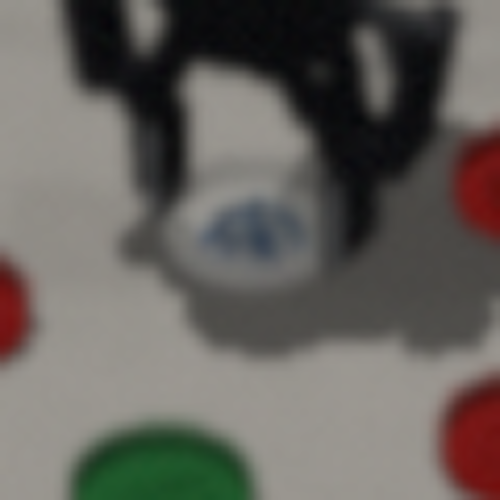

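Call:
{"fn": "apply_moves", "kwargs": {"rows": [[0, 0, 0, -1.5, 0, 0, 5.5], [0, 0, 0, -2.5, -0.2, -0.5, 5.5], [0, 0, 0, -2.0, -0.5, -1.5, 5.5], [0, 0, 0, -0.8, -0.8, -2.5, 5.5], [0, 0, 0, 0, -1.0, -3.0, 5.5], [0, 0, 0, 0, -1.0, -3.0, 5.5], [0, 0, 0, 0, -1.0, -3.0, 5.5], [0, 0, 0, 0, -1.0, -3.0, 5.5]]}}

```text
time: 13.9
tcp_pos: [0.5416, 0.0754, 0.1082]
eef_rot: [-1.059, 1.569, -3.115]
contact_force: [0.8, 0.7, -0.3]
width: 0.0577
```

Call:
{"fn": "apply_moves", "kwargs": {"rows": [[0, 0, 0, 0, -1.0, -3.0, 5.5], [0, 0, 0, 0, -1.0, -3.0, 5.5], [0, 0, 0, 0, -1.0, -3.0, 5.5], [0, 0, 0, 0, -1.0, -3.0, 5.5], [0, 0, 0, 0, -0.8, -2.5, 5.5], [0, 0, 0, 0, -0.5, -1.5, 5.5], [0, 0, 0, 0, 0, 0, 5.5], [0, 0, 0, 0, 0, 0, 5.5]]}}

```text
time: 14.57
tcp_pos: [0.569, 0.2409, 0.1078]
eef_rot: [-0.55, 1.568, -2.604]
contact_force: [0.5, 0.5, -0.1]
width: 0.0582
```

```bash
python3 -c "
from h import *
go((.5765,.267,.075))"
```

```text
t 14.57 tcp [0.569  0.2409 0.1078] w 0.0582 F [ 0.5  0.5 -0.1]
R [[-0.002, 0.886, -0.465], [-0.001, -0.465, -0.886], [-1.0, -0.001, 0.002]]
shift cm (tool) [ 3.27 -0.55 -2.67]
level rv [0.     0.0021 0.0013] q [ 2.920e-01  3.030e-01  1.160e-01  1.385e+00 -1.000e-03  2.346e+00]
```

Call:
{"fn": "apply_moves", "kwargs": {"rows": [[0, 0, 0, 0.3, -0.2, -0.7, 5.5], [0, 0, 0, 0.8, -0.2, -1.0, 5.5], [0, 0, 0, 0.9, -0.15, -0.7, 5.5], [0, 0, 0, 0.8, 0, -0.25, 5.5], [0, 0, 0, 0.4, 0, 0, 5.5], [0, 0, 0, 0, 0, 0, 5.5], [0, 0, 0, 0, 0, 0, 5.5]]}}

```text
time: 15.15
tcp_pos: [0.5767, 0.2658, 0.0762]
eef_rot: [-0.654, 1.569, -2.71]
contact_force: [0.2, -0.1, -1.5]
width: 0.0579
```

```bash
python3 -c "
from h import *
go((.5765,.267,.05))
b=get_image('side'); p=state()['tcp_pos']
print('held rim',proj(b,[p[0],p[1],p[2]+.0025]),'pile rim',proj(b,[.5765,.267,.032]))
a=get_image('top')
f=lambda d,u,v:cv2.resize(d['color'][v-30:v+30,u-30:u+30],(400,400),interpolation=cv2.INTER_CUBIC)
cv2.imwrite('pics/c10.png',np.hstack([f(a,145,160),f(b,225,262)]))"
```

```text
t 15.15 tcp [0.5767 0.2658 0.0762] w 0.0579 F [ 0.2 -0.1 -1.5]
R [[-0.002, 0.885, -0.467], [-0.001, -0.467, -0.885], [-1.0, -0.001, 0.002]]
shift cm (tool) [ 2.62 -0.07 -0.09]
level rv [0.     0.0015 0.0012] q [ 0.326  0.361  0.124  1.336 -0.     2.383]
held rim [224.20743835 253.99785425] pile rim [225.42149511 269.06546814]
```

Call:
{"fn": "apply_moves", "kwargs": {"rows": [[0, 0, 0, 0.5, 0, 0, 5.5], [0, 0, 0, 0.8, 0, 0, 5.5], [0, 0, 0, 0.6, 0, 0, 5.5], [0, 0, 0, 0.4, 0, 0, 5.5], [0, 0, 0, 0.2, 0, 0, 5.5], [0, 0, 0, 0.1, 0, 0, 5.5], [0, 0, 0, 0, 0, 0, 5.5], [0, 0, 0, 0, 0, 0, 5.5]]}}

```text
time: 15.92
tcp_pos: [0.5774, 0.2664, 0.0512]
eef_rot: [2.563, 1.571, 0.508]
contact_force: [-0.1, -0.5, -0.4]
width: 0.0577
```

Call:
{"fn": "apply_moves", "kwargs": {"rows": [[0, 0, 0, 0.15, 0, 0, 5.5], [0, 0, 0, 0.1, 0, 0, 5.5], [0, 0, 0, 0.05, 0, 0, 5.5], [0, 0, 0, 0, 0, 0, 5.5], [0, 0, 0, 0, 0, 0, 5.5]]}}

```text
time: 16.33
tcp_pos: [0.5773, 0.2663, 0.0481]
eef_rot: [-0.857, 1.571, -2.912]
contact_force: [-0.1, 1.5, -0.0]
width: 0.0578
```

Call:
{"fn": "apply_moves", "kwargs": {"rows": [[0, 0, 0, 0.12, 0, 0, 5.5], [0, 0, 0, 0.1, 0, 0, 5.5], [0, 0, 0, 0.05, 0, 0, 5.5], [0, 0, 0, 0, 0, 0, 5.5], [0, 0, 0, 0, 0, 0, 5.5]]}}

```text
time: 16.75
tcp_pos: [0.5772, 0.2663, 0.0453]
eef_rot: [-0.721, 1.57, -2.776]
contact_force: [0.4, 0.1, -0.4]
width: 0.0577
```

Call:
{"fn": "apply_moves", "kwargs": {"rows": [[0, 0, 0, 0.07, 0, 0, 5.5], [0, 0, 0, 0.04, 0, 0, 5.5], [0, 0, 0, 0, 0, 0, 5.5], [0, 0, 0, 0, 0, 0, 5.5]]}}

```text
time: 17.08
tcp_pos: [0.5773, 0.2664, 0.0443]
eef_rot: [-0.94, 1.571, -2.996]
contact_force: [-0.9, 0.5, -0.5]
width: 0.0576
```

Call:
{"fn": "apply_moves", "kwargs": {"rows": [[0, 0, 0, 0.05, 0, 0, 5.5], [0, 0, 0, 0.02, 0, 0, 5.5], [0, 0, 0, 0, 0, 0, 5.5], [0, 0, 0, 0, 0, 0, 5.5]]}}

```text
time: 17.42
tcp_pos: [0.5774, 0.2664, 0.0439]
eef_rot: [2.211, 1.57, 0.155]
contact_force: [-0.4, -0.1, 2.0]
width: 0.0577
```

Contact (about +2.5 N); release and retreat.

Call:
{"fn": "apply_moves", "kwargs": {"rows": [[0, 0, 0, 0, 0, 0, 6.0], [0, 0, 0, 0, 0, 0, 6.2], [0, 0, 0, 0, 0, 0, 6.6], [0, 0, 0, 0, 0, 0, 7.2], [0, 0, 0, 0, 0, 0, 8.0], [0, 0, 0, 0, 0, 0, 8.5], [0, 0, 0, 0, 0, 0, 8.5], [0, 0, 0, 0, 0, 0, 8.5]]}}

```text
time: 18.08
tcp_pos: [0.5774, 0.2664, 0.0436]
eef_rot: [2.823, 1.571, 0.767]
contact_force: [0.4, -1.0, 0.3]
width: 0.0851
```

Call:
{"fn": "apply_moves", "kwargs": {"rows": [[0, 0, 0, -1.0, 0, 0, 8.5], [0, 0, 0, -2.0, 0, 0, 8.5], [0, 0, 0, -3.0, 0, 0, 8.5], [0, 0, 0, -3.0, 0, 0, 8.5], [0, 0, 0, 0, 0.2, 2.0, 8.5], [0, 0, 0, 0, 0.5, 3.5, 8.5], [0, 0, 0, 0, 0.5, 3.5, 8.5], [0, 0, 0, 0, 0.5, 3.5, 8.5]]}}

```text
time: 18.75
tcp_pos: [0.5339, 0.1471, 0.135]
eef_rot: [2.093, 1.569, 0.038]
contact_force: [0.2, -0.3, 0.4]
width: 0.0852
```

Call:
{"fn": "apply_moves", "kwargs": {"rows": [[0, 0, 0, 0, 0.5, 3.5, 8.5], [0, 0, 0, 0, 0.5, 3.5, 8.5], [0, 0, 0, 0, 0.5, 3.5, 8.5], [0, 0, 0, 0, 0.2, 1.5, 8.5], [0, 0, 0, 0, 0, 0, 8.5], [0, 0, 0, 0, 0, 0, 8.5]]}}

```text
time: 19.25
tcp_pos: [0.4935, 0.0333, 0.1346]
eef_rot: [2.361, 1.569, 0.303]
contact_force: [0.0, 0.4, -0.6]
width: 0.0847
```

```bash
python3 -c "
from h import *
go((0.5,0,.1))
a=get_image('top');b=get_image('side')
for d in(a,b):print([proj(d,(.5765,.2665,z)).round(1).tolist() for z in(.004,.018,.032,.046)])
f=lambda d,u,v:cv2.resize(d['color'][v-30:v+30,u-30:u+30],(400,400),interpolation=cv2.INTER_CUBIC)
cv2.imwrite('pics/c11.png',np.hstack([f(a,145,160),f(b,225,270)]))"
```

```text
t 19.25 tcp [0.4935 0.0333 0.1346] w 0.0847 F [ 0.   0.4 -0.6]
R [[0.002, 0.884, -0.468], [0.001, -0.468, -0.884], [-1.0, 0.001, -0.001]]
shift cm (tool) [3.46 2.13 2.64]
level rv [ 0.     -0.0013 -0.0013] q [-6.900e-02 -2.900e-02 -1.980e-01  1.400e+00  1.000e-03  1.989e+00]
[[144.8, 161.0], [143.4, 160.4], [142.0, 159.8], [140.6, 159.1]]
[[225.9, 277.2], [225.7, 273.1], [225.4, 268.9], [225.2, 264.6]]
```

View pics/c11.png

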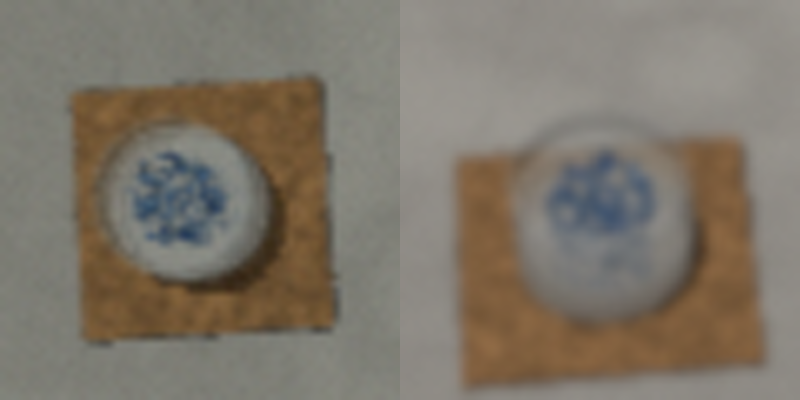

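```bash
python3 -c "
from plant import *
print(close_job())"
```

```text
the job is handed in; nothing more can be done
None
```

The two blue-crystal dishes from the table are now stacked on the dish on the cork mat, and the job was handed in at about 19 s of the 51 s allowed. I gripped each dish by its sides, carried it level, and lowered it slowly until I felt light contact (about 2–3 N) before letting go.

**Final check:** in the last top and side pictures the pile stands straight and level, with the top rim about 1–2 mm from where I expected it. The base dish is still near the middle of the mat, and the gripper is about 0.25 m away from the pile.

**What disagreed:**
- **Sideways position:** after the first placing, the two cameras put the pile's position along y about 6 mm apart (0.263 against 0.270 m). The side reading used a rough pixel estimate. I aimed between them, at 0.266 m, well inside the 12 mm tolerance.
- **Jaw width:** it read about 58 mm on dishes that are 60 mm across. Both grips held without slipping.
- **Wrist joint:** it came close to its range limit on the first carry (3.13 of 3.14 rad), so I turned the tool about 46° before setting that dish down.

I did not view the picture taken just before the second placing, so as to keep the last viewing for this check.

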